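# Tap the wedge home in the plate rack

### The job

The take-apart plate rack on the bar is loose: take the wooden wedge out of its block, set it thin end down in the slot of the rail end that sticks out through the rack's end panel, flat face against the panel, and let it stand there. Then take the pestle and tap the wedge down with it, not with the fingers, a centimetre or so at a time and lifting off between taps, until it goes no further and the joint is drawn fully tight, leave the wedge in and stand the pestle back upright in its black dish. Do not disturb the burger press or the canister.

Things in the scene. Friction and masses are not known exactly. Their poses are not given: they have to be found in the camera images.
- rack: Light bamboo plate rack, fixed. Origin: on the counter, middle of the outer face of its end panel (18 mm thick, 120 wide along y, 115 high). x points outward from that face, the way the rail's end (tenon) sticks out; y along the panel, z up. Behind the panel (-x) lies the rail with dowels 150 mm high, two plates 200 mm high at x = -130 and -165 mm, and a far panel at x = -230 mm.
- slot (a point): Slot mouth: on the panel's outer face at the height of the tenon's top (105 mm up); axes as rack. The tenon is 46 mm wide (y), 30 thick (z), reaches to x = 28 mm. The slot runs vertically right through it: 26 mm wide in y, in x from the panel's face (x = 0) to an end wall at 12 mm + joint rail. The panel rises 10 mm above the tenon; below the tenon is open space.
- rail (a joint): How far the rail is drawn out through the panel (along rack x), m: 0 to 0.001 at the start (loose, a 6 mm gap inside the panel), 0.006 = fully tight, a stop. About 5 N of friction; stays where left. A wedge driven down the slot draws it, and the slot widens: roughly 5 to 15 N down on the wedge, more once tight.
- wedge: Loose wooden wedge, 35 g, 100 mm long (z), 20 wide (y, parallel sides to grip), at first upright in its block, leaning 1 to 3 degrees. Origin: middle of the flat face's edge at the thin end; z along the flat face to the thick end, x from flat to sloping face. Thickness (x) 7 mm at z = 0, evenly to 22 at z = 100. Goes 30 to 40 mm into the slot by hand, about 75 when home.
- wedge_head (a point): Middle of the wedge's flat thick end (the top, 22 x 20 mm), to be tapped.
- holder: Bamboo block 70 x 70 x 40 mm high, fixed, origin at the middle of its underside. A blind slot in its top (13 mm in x by 25 in y, 32 deep) holds the wedge at first, with the wedge's x along the block's x.
- pestle: Dark wooden pestle (0.3 kg), loose, 130 mm high, standing upright. Origin at the middle of its flat foot, z up its axis. Foot 42 to 44 mm in diameter up to 30 mm, then a round handle 28 mm in diameter from 45 to 126 mm.
- dish: Small black ceramic dish, fixed, 108 mm across, 14 mm high at the rim. Origin at the middle of its underside. The inner floor, about 88 mm across, is 6 mm above the counter; the pestle stands in its middle at first.
- press: Stainless burger press, 110 mm disc with a push handle, 90 mm high. Bystander. Origin under its middle.
- canister: White flip-top plastic canister, 94 x 94 x 178 mm high. Bystander. Origin under its middle.
Not all that is in view belongs to the job. There is more than one size of the pestle; the one meant has the size given above.

How it is judged:
On the way, in this order (a step that is already met when the one before it is completed fails the run):
1. the wedge stands thin end down in the rack's slot, at least 15 mm deep, let go by the fingers, the joint still loose (y of wedge in the frame of rack between -0.007 and 0.007 m and x of wedge in the frame of rack between -0.004 and 0.008 m and z of wedge in the frame of rack between 0.045 and 0.09 m and angle between wedge's own z axis and vertical below 0.2 rad and value of joint rail below 0.003 m and contact force between the fingers and wedge below 0.1 N), for 0.3 s.
2. tapped part of the way: the joint is partly drawn (2 to 5 mm) and the pestle is lifted off the wedge (value of joint rail between 0.002 and 0.005 m and contact force between pestle and wedge below 0.05 N), for 0.1 s.
3. the pestle presses on the wedge with the joint drawn tight (contact force between pestle and wedge above 1 N and value of joint rail above 0.0052 m), for 0.01 s.
At the end, for the whole second after the job is handed in: The joint is drawn up (rail beyond 5 of its 6 mm), the wedge stands upright in the rack's slot (within 7 mm sideways, tilt under 0.12 rad), its thin end at least 60 mm below the tenon's top, and the pestle stands upright (under 0.08 rad) and at rest in the black dish, within 35 mm of its middle (value of joint rail above 0.005 m and y of wedge in the frame of rack between -0.007 and 0.007 m and x of wedge in the frame of rack between -0.004 and 0.008 m and z of wedge in the frame of rack between 0.012 and 0.045 m and angle between wedge's own z axis and vertical below 0.12 rad and linear speed of each of wedge, pestle below 0.01 m/s and horizontal distance between pestle and dish below 0.035 m and angle between pestle's own z axis and vertical below 0.08 rad and height (world z) of pestle below 0.015 m); the robot touches nothing.
It fails at once if the fingers drive or handle the wedge once it is drawing the joint (rail beyond 3.5 mm) (value of joint rail above 0.0035 m and contact force between the fingers and wedge above 1 N).
It fails at once if the press is moved more than 30 mm (distance of press from where it was at the start of the episode above 0.03 m).
It fails at once if the canister is moved more than 30 mm (distance of canister from where it was at the start of the episode above 0.03 m).
It also fails if it takes over 70 s, if anything falls off the work surface, if the arm or the gripper's body presses on something with over 40 N, if the wrist force passes 120 N, or if a joint passes its speed limit or range.

### The arm

A 6-joint arm with a two-finger parallel gripper is mounted at the origin on the work surface. World frame = base frame: x ahead of the robot, y to its left, z up, the work surface at z = 0. Lengths are in m, angles in rad, forces in N, time in s.
With the tool pointing down it reaches from about 0.375 to 0.9 m from the base axis. Payload 3.1 kg.
Tool frame: the origin (TCP) lies on the centre line of the jaws, within the pads' length; the fingertips stand robot.tip_reach ahead of it and the grasp point (between the pads) lies 8 mm behind it (robot.tip_reach is the distance from the TCP to the fingertips, in m); z points along the fingers, y is the line along which they close (so a half turn about z gives the same grasp; the last joint's range is limited). The gripper opens to 87 mm and grips with 3 to 60 N. Pads are 19 mm wide; open, the fingers measure 117 mm over their backs; the gripper's body (75 mm by 190 mm) begins 51 mm behind the grasp point.
Start: joints at [-1.339, 0.527, 1.433, -0, 1.181, -0.178], TCP at [0.249, -0.573, 0.234] pointing down, gripper open.
Joint ranges: [-3.08, 3.08], [-0.75, 2.2], [0.22, 2.44], [-1.43, 4.57], [0, 2.65], [-2.85, 2.85]. Speed limits (rad/s): [2.79, 2.79, 3.14, 3.14, 3.14, 3.14].

### API

Orientations are given as a unit quaternion [x, y, z, w].
In Python, from rig import robot gives the robot as it stands.
- The arm moves only by the tool jog_arm, never from a script. Its argument "motion" is one flat list of numbers, 7 for each row, row after row: the shift along the tool's x, y, z scaled (see below), then the turn, a rotation vector about the tool's x, y, z scaled (see below), then the gripper's target within -1 to 1 (shut at 1, half-way at 0, fully open at -1). In form: [x, y, z, rx, ry, rz, hand, x, y, z, rx, ry, rz, hand, ...]. A call has 1 to 12 rows; each row shifts and turns the commanded pose from where the row before left it, along the tool's axes as they then stand; what a row does not reach is not made up. The controller multiplies each number of a shift by 4 cm and each number of a turn by 4 degrees. A row lasts 1/8 s, in which the tool goes at most 62.5 mm and 10.7 degrees, less where a joint would pass 70% of its speed; a pose out of reach is approached as far as the arm can. A call with a number of a shift or a turn outside -1 to 1 is refused whole. A call with a gripper value outside its range is refused whole. The fingers move at their own pace and stop on an object; "grip_force" is the grip in N (left out, the last holds). Time passes only in rows, so rows that do not move let the fingers close. It gives the time, the measured TCP pose, the force, the opening and the grip force at its end, in the units of the state.
- robot.get_obs(): the state, without advancing time (a new reading comes with each control period).
- robot.camera(name): name is "scene" or "top"; returns the picture (420x560x3 uint8, blue, green, red); there is no depth.
- robot.calibration(name): a dict with "fx", "fy", "cx", "cy" (pixels), "R" (3x3) and "t" (3): a world point X has camera coordinates R X + t. Camera axes: x right, y down, z forward; pixel columns grow to the right and rows downward; lengths in m; the calibration is good to about 2 mm. A picture is of the moment at which its call begins. calibration takes no time and is no camera call.
- robot.hand_in(): hands the job in; it is judged then, once.
The state is a dict: "time": time; "q": joint angles; "joint_velocities": joint speeds; "joint_torque": joint torques, N m; "position": TCP position; "tool_rot": TCP orientation; "ft_force": force on the tool from outside, world axes, zero at the start; "moment": the same for the moment, N m; "grip_width": finger opening in m; "grip_force": force on a finger pad.
Only numpy, scipy, OpenCV 4.12 (cv2) and the standard library are available. Lean on these libraries where they do the work, as an engineer would, in place of code of your own. Each camera call takes 0.05 s, during which the arm holds its last target. There are 200 camera calls.

## Working session

There is one attempt and no reset: what is moved stays moved. The work goes in short steps, Python scripts to look and compute and a tool call to move; the robot and the scene stay as the last step left them, time stands still between calls to the robot, and variables do not carry over. Pictures are saved under pics/ and viewed, at most 10 in all, crops included, and the job is handed in when it is done.

Besides the shell and the picture viewer there is one more tool, called after "Emit:" as a command line: name --argument value ..., lists and objects as JSON in quotes. jog_arm: Moves the arm, as the interface text tells. Shifts and turns lie within -1 to 1; 1 stands for 4 cm of shift or 4 degrees of turn. Its arguments: {"type":"object","properties":{"motion":{"type":"array","items":{"type":"number"}},"grip_force":{"type":"number"}},"required":["motion"]}

```bash
ls; mkdir -p pics
python3 - <<'E'
from rig import robot
import cv2
print(robot.tip_reach); o=robot.get_obs(); print({k:o[k] for k in ['time','position','tool_rot','grip_width']})
for n in ['scene','top']:
    cv2.imwrite(f'pics/{n}0.png',robot.camera(n)); print(robot.calibration(n))
E
```

```text
pics
0.011
{'time': 0.0, 'position': array([ 0.24886499, -0.57254918,  0.23259549]), 'tool_rot': array([ 9.79082192e-01,  2.03462332e-01, -2.86231277e-05, -1.06772076e-03]), 'grip_width': 0.08717153617393744}
{'fx': 508.72850537657814, 'fy': 508.72850537657814, 'cx': 284.4579284764204, 'cy': 210.00117402413966, 'R': array([[ 0.18234899,  0.98322743,  0.00356029],
       [ 0.71541516, -0.13019493, -0.68646225],
       [-0.67448498,  0.12772278, -0.72715672]]), 't': array([ 0.05874488, -0.31499648,  1.55532745])}
{'fx': 482.2575075908641, 'fy': 482.2575075908641, 'cx': 278.6332803618936, 'cy': 208.42981108814652, 'R': array([[ 0.01993061, -0.99971621, -0.01304877],
       [-0.99870577, -0.01929625, -0.04705788],
       [ 0.04679273,  0.01396977, -0.99880693]]), 't': array([-0.17268848,  0.48740514,  1.05015957])}
```

View pics/scene0.png

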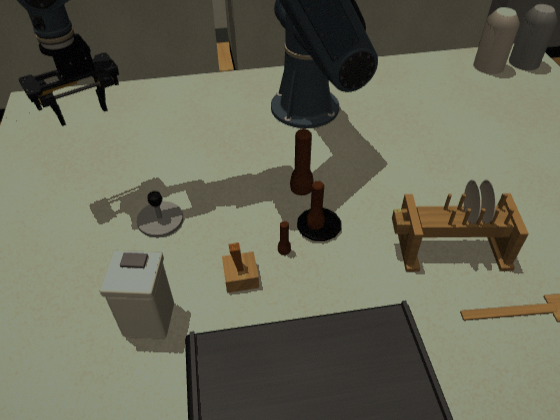

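View pics/top0.png

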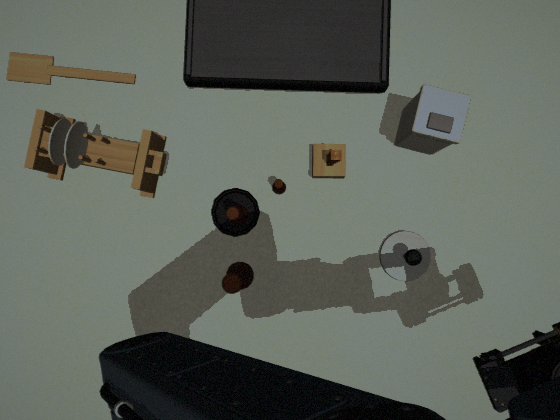

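The scene view shows three pestles: large at (302,160), medium in the black dish at (317,205) and small at (284,238). The medium one in the dish fits the description. The wedge is in its block at (237,255), and the rack's tenon end is at (400,215). The spatula at (510,312) is also wood but is not a wedge. Next I'll look at close crops.

Run:
```python
import cv2,numpy as np
s=cv2.imread('pics/scene0.png');t=cv2.imread('pics/top0.png')
def c(im,x,y,w,h,f=None): 
    return cv2.convertScaleAbs(cv2.resize(im[y:y+h,x:x+w],(400,300),interpolation=cv2.INTER_CUBIC),alpha=1.5)
a=np.hstack([c(t,295,130,80,60),c(t,110,115,80,60)])
b=np.hstack([c(s,200,220,80,60),c(s,385,180,80,60)])
cv2.imwrite('pics/c1.png',np.vstack([a,b]))
a=np.hstack([c(t,195,170,80,60),c(t,20,95,160,120)])
b=np.hstack([c(s,270,170,100,75),c(s,380,170,160,120)])
cv2.imwrite('pics/c2.png',np.vstack([a,b]))
```

```text
(no output)
```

View pics/c1.png

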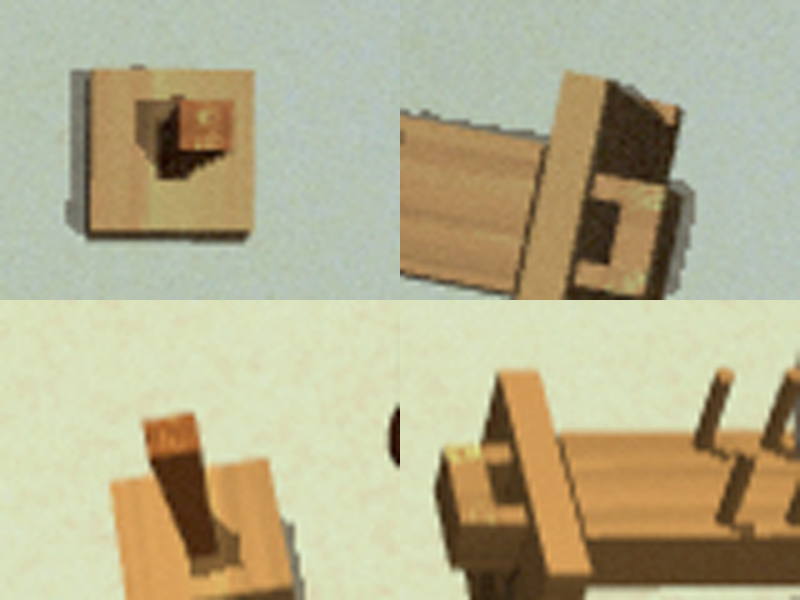

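View pics/c2.png

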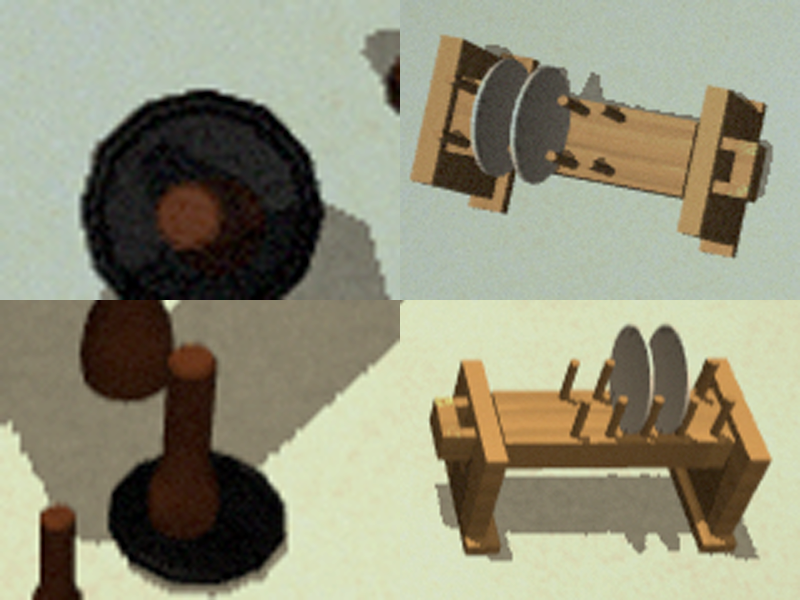

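```bash
cat > h.py <<'E'
import numpy as np
from rig import robot
from scipy.optimize import least_squares
C={n:robot.calibration(n) for n in('scene','top')}
def proj(n,X):
    c=C[n]; p=np.atleast_2d(X)@c['R'].T+c['t']; return np.c_[c['fx']*p[:,0]/p[:,2]+c['cx'],c['fy']*p[:,1]/p[:,2]+c['cy']]
def back(n,uv,z):
    c=C[n]; uv=np.atleast_2d(uv); d=np.c_[(uv[:,0]-c['cx'])/c['fx'],(uv[:,1]-c['cy'])/c['fy'],np.ones(len(uv))]@c['R']
    o=-c['R'].T@c['t']; return o+d*((z-o[2])/d[:,2])[:,None]
def tri(a,b):
    return least_squares(lambda X:np.r_[proj('top',X)[0]-a,proj('scene',X)[0]-b],[.5,0,.1])
E
python3 - <<'E'
from h import *
np.set_printoptions(precision=4,suppress=True)
def T(o,f): return lambda p: np.array([[o[0]+(x-o[2])/f,o[1]+(y-o[3])/f] for x,y in p])
t1=T((295,130,0,0),5);s1=T((200,220,0,300),5);t2=T((110,115,400,0),5);s2=T((385,180,400,300),5)
print('holder top T',back('top',t1([(92,70),(253,70),(252,230),(90,230)]),.04))
print('holder scene corners',back('scene',s1([(111,483),(268,460)]),.04))
print('wedge T',back('top',t1([(180,98),(235,98),(233,152),(180,152)]),.107))
print('wedge S',back('scene',s1([(143,420),(193,412),(203,452),(150,460)]),.107))
r=tri(t1([(207,125)])[0],s1([(172,436)])[0]);print('wedge head',r.x,r.fun)
print('tenon T',back('top',t2([(600,175),(668,185),(653,297),(578,290)]),.105))
print('slot T',back('top',t2([(618,203),(608,265)]),.105))
print('tenon S near/outer',back('scene',s2([(440,448),(462,507),(490,445)]),.105))
t3=T((20,95,400,0),2.5)
print('panel T',back('top',t3([(708,87),(735,92),(680,232),(706,236)]),.115))
print('panel S',back('scene',s2([(497,372),(538,372),(551,577),(593,573)]),.115))
t4=T((195,170,0,0),5);s4=T((270,170,0,300),4)
r=tri(t4([(189,216)])[0],s4([(193,360)])[0]);print('pestle top',r.x,r.fun)
print('dish T rim',back('top',t4([(83,210),(322,210)]),.014), back('top',[[195+202/5,170+90/5]],.014))
print('foot S', back('scene',s4([(183,540)]),.006),'dish S LR',back('scene',s4([(109,520),(287,520)]),.014))
print('vertical dir at holder, scene', proj('scene',[[.55,-.1,.04],[.55,-.1,.107]]),proj('top',[[.55,-.1,.04],[.55,-.1,.107]]))
E
```

```text
holder top T [[ 0.6293 -0.2354  0.04  ]
 [ 0.6306 -0.3045  0.04  ]
 [ 0.5615 -0.305   0.04  ]
 [ 0.5603 -0.2357  0.04  ]]
holder scene corners [[ 0.5653 -0.3024  0.04  ]
 [ 0.5649 -0.2335  0.04  ]]
wedge T [[ 0.6064 -0.2672  0.107 ]
 [ 0.6068 -0.2892  0.107 ]
 [ 0.585  -0.2887  0.107 ]
 [ 0.5846 -0.2675  0.107 ]]
wedge S [[ 0.5885 -0.2859  0.107 ]
 [ 0.5879 -0.2652  0.107 ]
 [ 0.6096 -0.2637  0.107 ]
 [ 0.6099 -0.2854  0.107 ]]
wedge head [ 0.5963 -0.2768  0.1042] [-0.8296 -0.121  -0.8537 -0.0159]
tenon T [[0.5994 0.0979 0.105 ]
 [0.5959 0.0702 0.105 ]
 [0.5503 0.0748 0.105 ]
 [0.5526 0.1053 0.105 ]]
slot T [[0.5882 0.0902 0.105 ]
 [0.563  0.0935 0.105 ]]
tenon S near/outer [[0.5542 0.0791 0.105 ]
 [0.5892 0.077  0.105 ]
 [0.5564 0.1013 0.105 ]]
panel T [[0.6383 0.11   0.115 ]
 [0.6346 0.0882 0.115 ]
 [0.5213 0.1286 0.115 ]
 [0.5185 0.1077 0.115 ]]
panel S [[0.5229 0.1147 0.115 ]
 [0.5262 0.1327 0.115 ]
 [0.6414 0.0957 0.115 ]
 [0.6425 0.1136 0.115 ]]
pestle top [ 0.4743 -0.0739  0.1302] [-0.818  -0.1573 -0.9472  0.0846]
dish T rim [[ 0.4798 -0.0162  0.014 ]
 [ 0.4819 -0.1211  0.014 ]] [[ 0.5336 -0.0672  0.014 ]]
foot S [[ 0.4983 -0.0768  0.006 ]] dish S LR [[ 0.4819 -0.1183  0.014 ]
 [ 0.5008 -0.0146  0.014 ]]
vertical dir at holder, scene [[311.5558 238.5179]
 [312.8738 218.3963]] [[249.6026 179.6049]
 [247.1592 176.04  ]]
```

The medium pestle in the dish measures 130 mm tall at (0.475,-0.075), which confirms the choice. The wedge's sloping face is towards -y and its flat face towards +y. I'll turn the tool to yaw 90° and then go above the wedge.

Emit:
jog_arm --motion '[0,0,0,0,0,-1,-0.2,0,0,0,0,0,-1,-0.2,0,0,0,0,0,-1,-0.2,0,0,0,0,0,-1,-0.2,0,0,0,0,0,-1,-0.2,0,0,0,0,0,-1,-0.2,0,0,0,0,0,-1,-0.2,0,0,0,0,0,-1,-0.2,0,0,0,0,0,-1,-0.2,0,0,0,0,0,-1,-0.2,0,0,0,0,0,-1,-0.2,0,0,0,0,0,-1,-0.2]' --grip_force 20

```text
time: 1.6
position: [0.2489, -0.5728, 0.2329]
tool_rot: [0.811, 0.585, 0.0, -0.001]
ft_force: [-0.4, -0.1, 0.0]
grip_width: 0.052
grip_force: 0.0
```

Emit:
jog_arm --motion '[0,0,0,0,0,-1,-0.2,0,0,0,0,0,-1,-0.2,0,0,0,0,0,-1,-0.2,0,0,0,0,0,-1,-0.2,0,0,0,0,0,-0.63,-0.2]'

```text
time: 2.22
position: [0.2489, -0.5728, 0.233]
tool_rot: [0.707, 0.708, 0.0, -0.001]
ft_force: [-0.7, -1.0, 0.6]
grip_width: 0.0523
grip_force: 0.0
```

Emit:
jog_arm --motion '[0.8,0.95,0,0,0,0,-0.2,0.8,0.95,0,0,0,0,-0.2,0.8,0.95,0,0,0,0,-0.2,0.8,0.95,0,0,0,0,-0.2,0.8,0.95,0,0,0,0,-0.2,0.8,0.95,0,0,0,0,-0.2,0.8,0.95,0,0,0,0,-0.2,0.8,0.95,0,0,0,0,-0.2,0.8,0.95,0,0,0,0,-0.2,0,0,0,0,0,0,-0.2]'

```text
time: 3.48
position: [0.5932, -0.2821, 0.2329]
tool_rot: [0.705, 0.709, 0.0, -0.0]
ft_force: [-0.2, 0.5, 1.2]
grip_width: 0.0524
grip_force: 0.0
```

Emit:
jog_arm --motion '[0.19,0.1,0.5,0,0,0,-0.2,0,0,0.9,0,0,0,-0.2,0,0,0.9,0,0,0,-0.2,0,0,0.8,0,0,0,-0.2,0,0,0.72,0,0,0,-0.2,0,0,0,0,0,0,1,0,0,0,0,0,0,1,0,0,0,0,0,0,1,0,0,0,0,0,0,1,0,0,0,0,0,0,1,0,0,0,0,0,0,1]'

```text
time: 4.85
position: [0.5957, -0.2781, 0.082]
tool_rot: [0.707, 0.707, 0.0, 0.001]
ft_force: [-0.1, -0.1, 6.0]
grip_width: 0.02
grip_force: 20.0
```

Run:
```python
import cv2,numpy as np
from rig import robot
s=robot.camera('scene');t=robot.camera('top')
def c(im,x,y,w,h): return cv2.convertScaleAbs(cv2.resize(im[y:y+h,x:x+w],(400,400),interpolation=cv2.INTER_CUBIC),alpha=1.5)
cv2.imwrite('pics/g1.png',np.hstack([c(t,280,110,100,100),c(s,190,200,100,100)]))
```

```text
(no output)
```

View pics/g1.png

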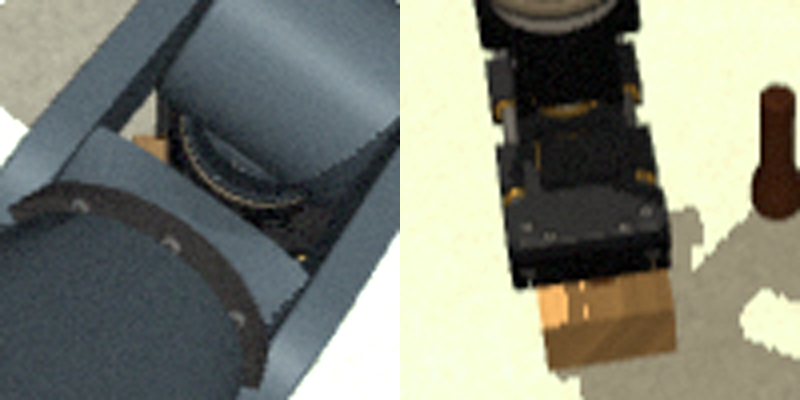

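Gripped, with a width of 20 mm. I'll lift, carry it over to the slot and turn 9°.

Emit:
jog_arm --motion '[0,0,-0.5,0,0,0,1,0,0,-0.9,0,0,0,1,0,0,-1,0,0,0,1,0,0,-1,0,0,0,1,0.4,0,-0.4,0,0,0,1,0.9,-0.05,0,0,0,0,1,0.9,-0.05,0,0,0,0,1,0.9,-0.05,0,0,0,0,1,0.9,-0.05,0,0,0,0,1,0.9,-0.05,0,0,0,0,1,0.9,-0.05,0,0,0,0,1,0.9,-0.05,0,0,0,0,1]' --grip_force 30

```text
time: 6.45
position: [0.5793, -0.007, 0.2319]
tool_rot: [0.707, 0.707, -0.001, -0.001]
ft_force: [-0.1, 0.5, -0.5]
grip_width: 0.0195
grip_force: 30.0
```

Emit:
jog_arm --motion '[0.9,-0.05,0,0,0,0,1,0.9,-0.05,0,0,0,0,1,0.5,0,0,0,0,1,1,0,0,0,0,0,1,1,0,0,0,0,0,0.3,1,0,0,0.5,0,0,0,1,0,0,0,0,0,0,1,0,0,0,0,0,0,1]'

```text
time: 7.45
position: [0.5769, 0.0824, 0.2129]
tool_rot: [0.762, 0.648, -0.0, -0.0]
ft_force: [0.8, -1.0, -0.3]
grip_width: 0.0199
grip_force: 30.0
```

Run:
```python
import cv2,numpy as np
from rig import robot
s=robot.camera('scene');t=robot.camera('top')
cv2.imwrite('pics/hs.png',s);cv2.imwrite('pics/ht.png',t)
def c(im,x,y,w,h): return cv2.convertScaleAbs(cv2.resize(im[y:y+h,x:x+w],(400,500),interpolation=cv2.INTER_CUBIC),alpha=1.5)
cv2.imwrite('pics/h1.png',np.hstack([c(t,110,90,80,100),c(s,370,140,80,100)]))
o=robot.get_obs();print(o['position'],o['tool_rot'],o['ft_force'])
```

```text
[0.57739515 0.08228623 0.21336277] [7.61587333e-01 6.48062086e-01 3.97065297e-04 3.30043377e-04] [-0.29267945  0.46225529 -0.37703528]
```

View pics/h1.png

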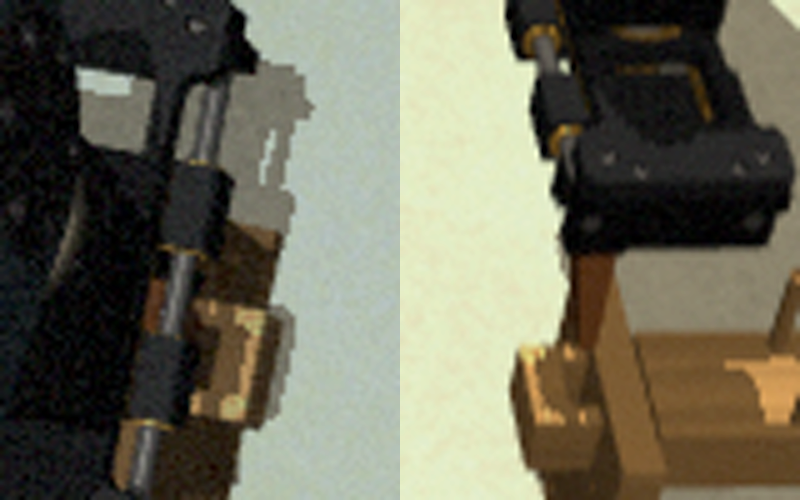

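```bash
cat >> h.py <<'E'
import cv2
A=np.deg2rad(-99.2); RX=np.array([np.cos(A),np.sin(A),0]); RY=np.array([-np.sin(A),np.cos(A),0]); RO=np.array([.5794,.1016,0])
def rk(x,y,z): return RO+x*RX+y*RY+np.array([0,0,z])
def draw(im,n,P,o,f,col):
    p=(proj(n,np.array(P))-o+.5)*f-.5
    cv2.polylines(im,[np.round(p*16).astype(np.int32).reshape(-1,1,2)],True,col,1,cv2.LINE_AA,4)
E
python3 - <<'E'
from h import *
o=robot.get_obs()['position']
tcp=rk((o-RO)@RX,(o-RO)@RY,0);print('tcp in rack',(o-RO)@RX,(o-RO)@RY)
out=[]
for n,(x,y) in (('top',(105,90)),('scene',(380,165))):
    im=cv2.imread('pics/h%s.png'%n[0]); f=8 if n=='scene' else 5; w,h=(50,75) if n=='scene' else (80,120)
    m=cv2.convertScaleAbs(cv2.resize(im[y:y+h,x:x+w],None,fx=f,fy=f,interpolation=cv2.INTER_CUBIC),alpha=1.6)
    q=(x,y)
    B=lambda x0,x1,y0,y1,z:[rk(x0,y0,z),rk(x1,y0,z),rk(x1,y1,z),rk(x0,y1,z)]
    draw(m,n,B(-.018,0,-.06,.06,.115),q,f,(255,0,0)); draw(m,n,B(0,.028,-.023,.023,.105),q,f,(0,255,0)); draw(m,n,B(0,.0125,-.013,.013,.105),q,f,(0,255,255))
    rx=(o-RO)@RX; ry=(o-RO)@RY; z=o[2]-.074
    draw(m,n,B(rx-.0125,rx-.0055,ry-.01,ry+.01,z),q,f,(255,0,255)); draw(m,n,B(rx-.0125,rx+.0045,ry-.01,ry+.01,z+.065),q,f,(255,0,255))
    out.append(m)
cv2.imwrite('pics/h2.png',np.hstack([out[0][:600],out[1][:600]])); print(np.hstack(out).shape)
E
```

```text
tcp in rack 0.01938586041720481 0.0011088528072010569
(600, 800, 3)
```

View pics/h2.png

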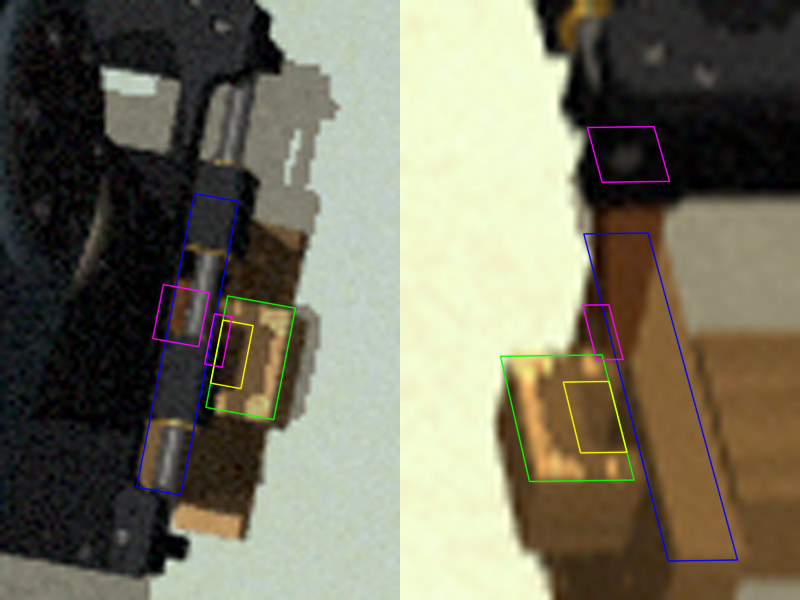

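The top view shows the tenon and slot within about 2 mm of the model. The scene view shows the wedge tip hovering just outside the panel face over the slot. I'll shift slightly and lower in stages while watching the force.

Emit:
jog_arm --motion '[0.06,-0.045,0.4,0,0,0,1,0,0,0.3,0,0,0,1,0,0,0.15,0,0,0,1,0,0,0.15,0,0,0,1,0,0,0,0,0,0,1]'

```text
time: 8.18
position: [0.5756, 0.0853, 0.1722]
tool_rot: [0.762, 0.648, -0.0, -0.0]
ft_force: [0.2, 0.7, 0.3]
grip_width: 0.0198
grip_force: 30.0
```

Emit:
jog_arm --motion '[0,0,0.15,0,0,0,1,0,0,0.15,0,0,0,1,0,0,0,0,0,0,1]'

```text
time: 8.55
position: [0.5766, 0.086, 0.1606]
tool_rot: [0.762, 0.648, 0.002, 0.0]
ft_force: [1.8, 5.2, -1.4]
grip_width: 0.0197
grip_force: 30.0
```

Emit:
jog_arm --motion '[0.06,0,0,0,0,0,1,0,0,0,0,0,0,1]'

```text
time: 8.8
position: [0.5756, 0.0871, 0.1604]
tool_rot: [0.761, 0.648, -0.001, 0.0]
ft_force: [1.0, 1.0, -0.9]
grip_width: 0.0198
grip_force: 30.0
```

Emit:
jog_arm --motion '[0.02,0,0.12,0,0,0,1,0.02,0,0.1,0,0,0,1,0,0,0,0,0,0,1]'

```text
time: 9.18
position: [0.5757, 0.0888, 0.1512]
tool_rot: [0.761, 0.648, -0.001, -0.0]
ft_force: [-1.4, 0.2, 0.0]
grip_width: 0.0198
grip_force: 30.0
```

Emit:
jog_arm --motion '[0,0,0.08,0,0,0,1,0,0,0,0,0,0,1,0,0,0,0,0,0,-0.2,0,0,0,0,0,0,-0.2,0,0,0,0,0,0,-0.2,0,0,0,0,0,0,-0.2,0,0,0,0,0,0,-0.2]'

```text
time: 10.05
position: [0.5763, 0.089, 0.1488]
tool_rot: [0.762, 0.648, 0.0, 0.0]
ft_force: [-0.5, -0.2, -0.1]
grip_width: 0.0514
grip_force: 0.0
```

Emit:
jog_arm --motion '[0,0,-0.5,0,0,0,-0.2,0,0,-0.9,0,0,0,-0.2,0,0,-1,0,0,0,-0.2,-0.5,-0.2,-0.5,0,0,0,-0.2,-1,-0.4,0,0,0,0,-0.2,-1,-0.7,0,0,0,0,-0.2,-1,-0.7,0,0,0,0,-0.2,-0.5,-0.2,0,0,0,0,-0.2,0,0,0,0,0,0,-0.2]'

```text
time: 11.18
position: [0.4633, -0.0558, 0.265]
tool_rot: [0.762, 0.647, 0.0, 0.0]
ft_force: [-1.0, 0.3, 0.4]
grip_width: 0.0522
grip_force: 0.0
```

Run:
```python
import cv2,numpy as np
from rig import robot
s=robot.camera('scene');t=robot.camera('top')
cv2.imwrite('pics/ps.png',s);cv2.imwrite('pics/pt.png',t)
def c(im,x,y,w,h): return cv2.convertScaleAbs(cv2.resize(im[y:y+h,x:x+w],(400,500),interpolation=cv2.INTER_CUBIC),alpha=1.5)
cv2.imwrite('pics/p1.png',np.hstack([c(t,110,100,80,100),c(s,370,150,80,100)]))
o=robot.get_obs();print(o['time'],o['position'],o['tool_rot'],o['ft_force'])
```

```text
11.275 [ 0.46430376 -0.05475058  0.26495897] [7.61744312e-01 6.47877603e-01 4.15283080e-04 2.04766211e-04] [-0.6896879  -0.58178121  0.7468882 ]
```

View pics/p1.png

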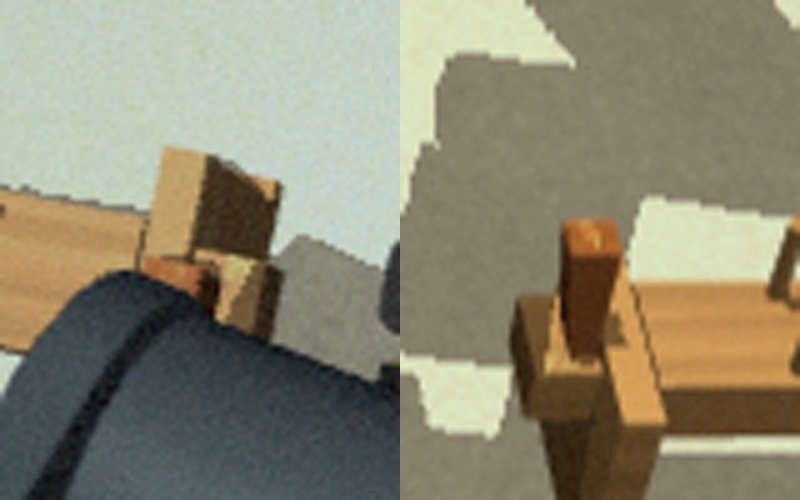

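The wedge stands upright in the slot, with its head at about scene (408,197), and has been let go. Next I'll check the pestle position and its clearance to the large pestle.

Run:
```python
from h import *
np.set_printoptions(precision=4,suppress=True)
r=tri([232,284],[303,134]);print('big pestle top',r.x,r.fun)
print('big foot',back('top',[[240,270]],.03),back('scene',[[302,188]],.0))
print('head S',back('scene',[[407.6,197.4]],.170), 'axes rel', [(back('scene',[[407.6,197.4]],.170)[0]-RO)@v for v in (RX,RY)])
o=np.array([.5763,.089,0]);print('release tcp in rack',(o-RO)@RX,(o-RO)@RY)
t=np.array([.4743,-.0739,0])
p=robot.get_obs()['position'];d=t-p;print(d@-RX,d@RY)
```

```text
big pestle top [ 0.3414 -0.0809  0.1712] [-0.4338 -0.0807 -0.556   0.0417]
big foot [[ 0.3558 -0.083   0.03  ]] [[ 0.3468 -0.0781  0.    ]]
head S [[0.5834 0.0899 0.17  ]] axes rel [np.float64(0.010952963988344335), np.float64(0.005854112588006494)]
release tcp in rack 0.012933548621764334 -0.001045619456809136
-0.01730487539839653 0.012929283668940836
```

Emit:
jog_arm --motion '[-0.43,0.32,0,0,0,0,-0.2,0,0,0,0,0,0,-0.2,0,0,0.6,0,0,0,-0.2,0,0,1,0,0,0,-0.2,0,0,0.9,0,0,0,-0.2,0,0,0.9,0,0,0,-0.2,0,0,0.5,0,0,0,-0.2,0,0,0.28,0,0,0,-0.2,0,0,0,0,0,0,-0.2]'

```text
time: 12.4
position: [0.4737, -0.0737, 0.097]
tool_rot: [0.761, 0.648, -0.0, -0.001]
ft_force: [-0.2, -0.4, -0.7]
grip_width: 0.0525
grip_force: 0.0
```

Emit:
jog_arm --motion '[0,0,0,0,0,0,1,0,0,0,0,0,0,1,0,0,0,0,0,0,1,0,0,0,0,0,0,1,0,0,0,0,0,0,1,0,0,0,0,0,0,1]' --grip_force 25

```text
time: 13.15
position: [0.4744, -0.0741, 0.098]
tool_rot: [0.762, 0.648, 0.0, 0.001]
ft_force: [0.4, 0.6, 5.1]
grip_width: 0.0273
grip_force: 25.0
```

Emit:
jog_arm --motion '[0,0,-0.3,0,0,0,1,0,0,-0.7,0,0,0,1,0,0,-1,0,0,0,1,0,0,-1,0,0,0,1,0,0,-1,0,0,0,1,0,0,-1,0,0,0,1,0.8,0.35,0,0,0,0,1,0.9,0.4,0,0,0,0,1,0.9,0.4,0,0,0,0,1,0.9,0.4,0,0,0,0,1,0.7,0.24,0,0,0,0,1,0.3,0.1,0,0,0,0,1]' --grip_force 50

```text
time: 14.65
position: [0.5764, 0.093, 0.2968]
tool_rot: [0.761, 0.649, -0.001, -0.001]
ft_force: [-0.8, -0.3, -3.4]
grip_width: 0.0271
grip_force: 50.0
```

Emit:
jog_arm --motion '[0,0,0,0,0,0,1,0,0,0,0,0,0,1]'

```text
time: 14.9
position: [0.5762, 0.0907, 0.2973]
tool_rot: [0.762, 0.648, -0.001, -0.0]
ft_force: [-0.1, -0.6, -3.1]
grip_width: 0.0268
grip_force: 50.0
```

Run:
```python
import cv2,numpy as np
from rig import robot
s=robot.camera('scene');t=robot.camera('top')
def c(im,x,y,w,h): return cv2.convertScaleAbs(cv2.resize(im[y:y+h,x:x+w],(400,500),interpolation=cv2.INTER_CUBIC),alpha=1.5)
cv2.imwrite('pics/k1.png',np.hstack([c(t,90,80,112,140),c(s,350,100,96,120)]))
```

```text
(no output)
```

View pics/k1.png

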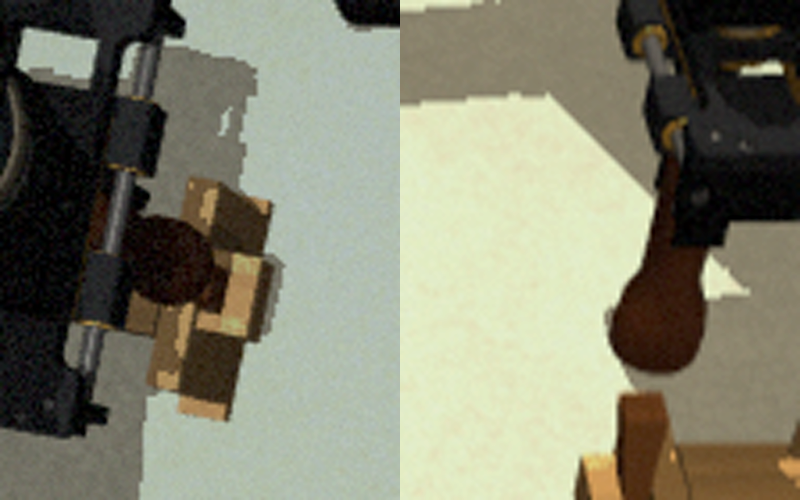

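The pestle foot is centred over the wedge head. Now I'll lower it to contact.

Emit:
jog_arm --motion '[0,0,0.4,0,0,0,1,0,0,0.25,0,0,0,1,0,0,0.1,0,0,0,1,0,0,0.1,0,0,0,1,0,0,0,0,0,0,1]'

```text
time: 15.62
position: [0.5771, 0.0917, 0.2633]
tool_rot: [0.762, 0.648, -0.0, -0.0]
ft_force: [0.3, 0.6, -2.7]
grip_width: 0.0267
grip_force: 50.0
```

Emit:
jog_arm --motion '[0,0,0.1,0,0,0,1,0,0,0.1,0,0,0,1,0,0,0,0,0,0,1]'

```text
time: 16.0
position: [0.5771, 0.0917, 0.2555]
tool_rot: [0.762, 0.648, -0.0, -0.0]
ft_force: [0.6, -0.2, -3.0]
grip_width: 0.0269
grip_force: 50.0
```

Emit:
jog_arm --motion '[0,0,0.1,0,0,0,1,0,0,0.1,0,0,0,1,0,0,0,0,0,0,1]'

```text
time: 16.38
position: [0.5778, 0.0916, 0.2479]
tool_rot: [0.762, 0.648, 0.001, 0.001]
ft_force: [-0.0, -0.6, 3.2]
grip_width: 0.027
grip_force: 50.0
```

Emit:
jog_arm --motion '[0,0,0.1,0,0,0,1,0,0,0.1,0,0,0,1,0,0,0,0,0,0,1]'

```text
time: 16.75
position: [0.5776, 0.0916, 0.2393]
tool_rot: [0.762, 0.648, 0.0, 0.0]
ft_force: [0.9, -0.9, 2.4]
grip_width: 0.027
grip_force: 50.0
```

Emit:
jog_arm --motion '[0,0,-0.5,0,0,0,1,0,0,0,0,0,0,1,0,0,0,0,0,0,1]'

```text
time: 17.12
position: [0.576, 0.0917, 0.2581]
tool_rot: [0.762, 0.648, -0.001, -0.001]
ft_force: [0.4, -0.4, -3.0]
grip_width: 0.0272
grip_force: 50.0
```

Run:
```python
import cv2,numpy as np
from rig import robot
s=robot.camera('scene');cv2.imwrite('pics/t1s.png',s);t=robot.camera('top');cv2.imwrite('pics/t1t.png',t)
c=lambda im,x,y:cv2.convertScaleAbs(cv2.resize(im[y:y+60,x:x+48],(400,500),interpolation=cv2.INTER_CUBIC),alpha=1.5)
cv2.imwrite('pics/t1.png',np.hstack([c(t,120,130),c(s,380,175)]))
```

```text
(no output)
```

View pics/t1.png

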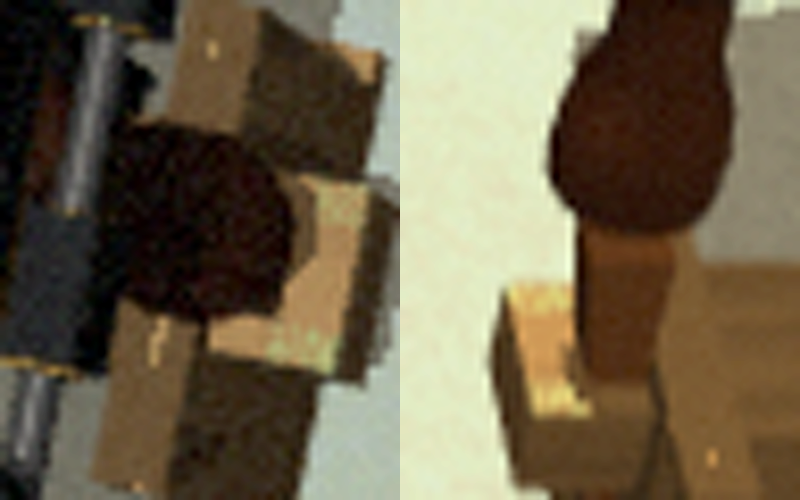

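The view shows the pestle lifted off just above the wedge and the wedge partly driven into the tenon slot, upright. I'll carry on with 5 mm taps, lifting off between them.

Emit:
jog_arm --motion '[0,0,0.4,0,0,0,1,0,0,0.1,0,0,0,1,0,0,0.11,0,0,0,1,0,0,0,0,0,0,1]'

```text
time: 17.73
position: [0.5771, 0.0916, 0.2351]
tool_rot: [0.762, 0.648, -0.0, 0.0]
ft_force: [-0.9, -0.3, 0.1]
grip_width: 0.0274
grip_force: 50.0
```

Emit:
jog_arm --motion '[0,0,-0.4,0,0,0,1,0,0,0,0,0,0,1,0,0,0,0,0,0,1]'

```text
time: 18.1
position: [0.5771, 0.0917, 0.2513]
tool_rot: [0.762, 0.648, 0.0, 0.0]
ft_force: [-0.2, 0.1, -2.8]
grip_width: 0.0271
grip_force: 50.0
```

Emit:
jog_arm --motion '[0,0,0.4,0,0,0,1,0,0,0.12,0,0,0,1,0,0,0,0,0,0,1]'

```text
time: 18.48
position: [0.5766, 0.0917, 0.2294]
tool_rot: [0.762, 0.648, -0.001, -0.001]
ft_force: [-0.6, -0.3, -2.8]
grip_width: 0.0274
grip_force: 50.0
```

Emit:
jog_arm --motion '[0,0,-0.4,0,0,0,1,0,0,0,0,0,0,1,0,0,0,0,0,0,1]'

```text
time: 18.85
position: [0.5771, 0.0917, 0.2467]
tool_rot: [0.762, 0.648, 0.0, 0.0]
ft_force: [-0.1, 0.8, -2.5]
grip_width: 0.0271
grip_force: 50.0
```

Emit:
jog_arm --motion '[0,0,0.4,0,0,0,1,0,0,0.08,0,0,0,1,0,0,0,0,0,0,1]'

```text
time: 19.23
position: [0.5765, 0.0917, 0.2263]
tool_rot: [0.762, 0.648, -0.001, -0.001]
ft_force: [-0.6, -0.2, -2.5]
grip_width: 0.0269
grip_force: 50.0
```

Emit:
jog_arm --motion '[0,0,0.06,0,0,0,1,0,0,0,0,0,0,1]'

```text
time: 19.48
position: [0.577, 0.0916, 0.225]
tool_rot: [0.761, 0.648, -0.0, 0.0]
ft_force: [-0.8, -0.6, 1.9]
grip_width: 0.0269
grip_force: 50.0
```

Emit:
jog_arm --motion '[0,0,0.06,0,0,0,1,0,0,0,0,0,0,1]'

```text
time: 19.73
position: [0.5774, 0.0916, 0.2227]
tool_rot: [0.762, 0.648, 0.0, 0.0]
ft_force: [-1.0, -0.5, 4.9]
grip_width: 0.027
grip_force: 50.0
```

Emit:
jog_arm --motion '[0,0,-0.3,0,0,0,1,0,0,0,0,0,0,1]'

```text
time: 19.98
position: [0.5777, 0.0918, 0.2348]
tool_rot: [0.762, 0.648, 0.001, 0.0]
ft_force: [0.3, -0.3, -2.6]
grip_width: 0.0271
grip_force: 50.0
```

Emit:
jog_arm --motion '[0,0,0.3,0,0,0,1,0,0,0.05,0,0,0,1,0,0,0,0,0,0,1]'

```text
time: 20.35
position: [0.5776, 0.0917, 0.2206]
tool_rot: [0.762, 0.648, 0.0, 0.0]
ft_force: [0.6, -0.9, 3.4]
grip_width: 0.0269
grip_force: 50.0
```

Emit:
jog_arm --motion '[0,0,0.05,0,0,0,1,0,0,0,0,0,0,1]'

```text
time: 20.6
position: [0.5778, 0.0917, 0.2204]
tool_rot: [0.762, 0.648, 0.001, 0.001]
ft_force: [-2.3, 0.8, 12.2]
grip_width: 0.0271
grip_force: 50.0
```

Emit:
jog_arm --motion '[0,0,0.05,0,0,0,1,0,0,0,0,0,0,1]'

```text
time: 20.85
position: [0.5781, 0.0917, 0.2201]
tool_rot: [0.761, 0.648, 0.001, 0.001]
ft_force: [-3.8, 0.6, 20.4]
grip_width: 0.0267
grip_force: 50.0
```

The wedge has stopped: the force rises while the position holds. One firmer press, then I'll lift off and take the pestle back.

Emit:
jog_arm --motion '[0,0,0.06,0,0,0,1,0,0,0,0,0,0,1]'

```text
time: 21.1
position: [0.5785, 0.0916, 0.2195]
tool_rot: [0.761, 0.648, 0.002, 0.002]
ft_force: [-5.4, -0.1, 28.9]
grip_width: 0.0272
grip_force: 50.0
```

Emit:
jog_arm --motion '[0,0,-0.4,0,0,0,1,0,0,-0.9,0,0,0,1,0,0,-0.9,0,0,0,1,0,0,0,0,0,0,1]'

```text
time: 21.6
position: [0.5786, 0.0917, 0.3038]
tool_rot: [0.762, 0.648, 0.002, 0.002]
ft_force: [-0.6, 0.9, -2.7]
grip_width: 0.027
grip_force: 50.0
```

Run:
```python
from h import *
p=robot.get_obs()['position'];print(p)
d=np.array([.4765,-.0725,0])-p;print(d@-RX/.04,d@RY/.04)
im=robot.camera('scene').astype(int)
# wedge is redder than rack: row/col extent of reddish-brown lit head near (405,205)
B,G,R=im[185:235,385:435].transpose(2,0,1); m=(R-G>35)&(R>90)
ys,xs=np.where(m);print(len(ys)); 
for r in range(0,50,2): c=xs[ys==r]; print(r+185,(c.min()+385,c.max()+385,len(c)) if len(c) else '',end='; ')
```

```text
[0.5786444  0.09170799 0.30380433]
-4.460665804554805 -1.8644169113725488
122
185 ; 187 ; 189 ; 191 ; 193 ; 195 (np.int64(405), np.int64(410), 6); 197 (np.int64(406), np.int64(407), 2); 199 ; 201 (np.int64(407), np.int64(407), 1); 203 (np.int64(408), np.int64(409), 2); 205 (np.int64(408), np.int64(410), 3); 207 (np.int64(400), np.int64(411), 11); 209 (np.int64(401), np.int64(411), 7); 211 (np.int64(401), np.int64(404), 4); 213 (np.int64(393), np.int64(402), 5); 215 (np.int64(393), np.int64(398), 6); 217 ; 219 ; 221 ; 223 (np.int64(402), np.int64(404), 2); 225 ; 227 ; 229 (np.int64(414), np.int64(416), 3); 231 (np.int64(414), np.int64(417), 4); 233 (np.int64(415), np.int64(418), 4);
```

Emit:
jog_arm --motion '[-0.5,-0.2,0,0,0,0,1,-0.9,-0.4,0,0,0,0,1,-0.9,-0.4,0,0,0,0,1,-0.9,-0.4,0,0,0,0,1,-0.8,-0.3,0,0,0,0,1,-0.46,-0.16,0,0,0,0,1,0,0,0.9,0,0,0,1,0,0,1,0,0,0,1,0,0,1,0,0,0,1,0,0,1,0,0,0,1,0,0,0.8,0,0,0,1,0,0,0.3,0,0,0,1]'

```text
time: 23.15
position: [0.4721, -0.0722, 0.0993]
tool_rot: [0.762, 0.648, -0.002, -0.003]
ft_force: [-0.3, 0.4, -2.2]
grip_width: 0.027
grip_force: 50.0
```

Emit:
jog_arm --motion '[0,0,0,0,0,0,1,0,0,0,0,0,0,1]'

```text
time: 23.4
position: [0.4757, -0.0729, 0.1028]
tool_rot: [0.762, 0.648, 0.0, 0.001]
ft_force: [0.2, 0.2, -1.9]
grip_width: 0.0272
grip_force: 50.0
```

Emit:
jog_arm --motion '[0,0,0.06,0,0,0,1,0,0,0.04,0,0,0,1,0,0,0,0,0,0,1]'

```text
time: 23.78
position: [0.4752, -0.0725, 0.0982]
tool_rot: [0.761, 0.648, 0.0, 0.0]
ft_force: [-0.3, -0.5, -3.9]
grip_width: 0.0268
grip_force: 50.0
```

Emit:
jog_arm --motion '[0,0,0.03,0,0,0,1,0,0,0,0,0,0,1]'

```text
time: 24.02
position: [0.4754, -0.0725, 0.098]
tool_rot: [0.761, 0.648, 0.0, 0.0]
ft_force: [-1.1, 0.8, 7.7]
grip_width: 0.0268
grip_force: 50.0
```

Emit:
jog_arm --motion '[0,0,0.03,0,0,0,1,0,0,0,0,0,0,1]'

```text
time: 24.28
position: [0.4755, -0.0725, 0.0979]
tool_rot: [0.761, 0.648, 0.0, 0.001]
ft_force: [-3.5, 1.4, 18.4]
grip_width: 0.0273
grip_force: 50.0
```

On the floor of the dish. I'll ease off, release and retreat upward.

Emit:
jog_arm --motion '[0,0,-0.05,0,0,0,1,0,0,0,0,0,0,1,0,0,0,0,0,0,-0.2,0,0,0,0,0,0,-0.2,0,0,0,0,0,0,-0.2,0,0,0,0,0,0,-0.2,0,0,-0.4,0,0,0,-0.2,0,0,-0.9,0,0,0,-0.2,0,0,-1,0,0,0,-0.2,0,0,-1,0,0,0,-0.2,0,0,-0.7,0,0,0,-0.2,0,0,0,0,0,0,-0.2]'

```text
time: 25.78
position: [0.4765, -0.073, 0.2595]
tool_rot: [0.762, 0.648, 0.001, 0.002]
ft_force: [0.1, 0.3, 0.1]
grip_width: 0.0519
grip_force: 0.0
```

Emit:
jog_arm --motion '[-1,0,0,0,0,0,-0.2,-1,0,0,0,0,0,-0.2,-1,0,0,0,0,0,-0.2,-1,0,0,0,0,0,-0.2,0,0,0,0,0,0,-0.2]'

```text
time: 26.4
position: [0.4488, -0.2326, 0.2559]
tool_rot: [0.763, 0.647, -0.0, -0.001]
ft_force: [0.2, 0.1, 0.4]
grip_width: 0.0523
grip_force: 0.0
```

Run:
```python
from h import *
im=robot.camera('scene'); a=cv2.imread('pics/scene0.png')
# pestle dark red-brown mask in the dish area, before vs. now
for n,i in (('before',a),('now',im)):
    i=i[175:235,300:340].astype(int); m=(i[...,2]-i[...,0]>22)
    print(n,[(r+175,round(np.where(m[r])[0].mean()+300,1),int(m[r].sum())) for r in range(0,60,6) if m[r].any()])
o=robot.get_obs();print(o['time'],o['position'],o['ft_force'])
# rack-area: wedge head row by difference with the start image
d=cv2.absdiff(im,a)[180:240,385:425].max(2)>40; ys,xs=np.where(d); print('diff rows',ys.min()+180,ys.max()+180,'cols',xs.min()+385,xs.max()+385,len(ys))
for nm,dep in (('depth77',.028),('depth70',.035)):
    print(nm,proj('scene',[rk(.0,-.01,dep+.1),rk(.022,.01,dep+.1)]).round(1).tolist())
```

```text
before [(175, np.float64(303.6), 8), (181, np.float64(310.3), 19), (187, np.float64(311.6), 21), (193, np.float64(312.1), 11), (199, np.float64(317.0), 3), (205, np.float64(315.2), 6), (211, np.float64(318.3), 9), (217, np.float64(315.5), 16), (223, np.float64(314.9), 13)]
now [(175, np.float64(305.9), 8), (181, np.float64(308.4), 14), (187, np.float64(311.7), 23), (193, np.float64(312.9), 12), (199, np.float64(313.6), 9), (205, np.float64(316.9), 7), (211, np.float64(314.5), 11), (217, np.float64(316.0), 17), (223, np.float64(315.7), 15)]
26.45 [ 0.44867446 -0.23082027  0.25593792] [0.04253895 0.284547   0.56961117]
diff rows 180 233 cols 385 424 1112
depth77 [[407.8, 205.9], [399.2, 212.8]]
depth70 [[408.4, 203.6], [399.8, 210.6]]
```

```bash
python3 -c "
from rig import robot
print(robot.hand_in())"
```

```text
the job is handed in; nothing more can be done
None
```

I drove the wedge to its stop with the pestle, stood the pestle back upright in its black dish, and handed the job in at about 26 s; no verdict came back. I estimate the wedge is about 77 mm into the slot. I had no direct reading of the rail joint, so "tight" rests on that depth and on the press force rising to about 29 N with almost no further movement. I did not re-check the press or canister by camera.

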